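# Run in a wheel hub with the hand crank and park its valve at the pointer

## Task

Run in the small bicycle wheel's hub on the bench stand: take the crank's knob and turn it anticlockwise (seen from above) until the wheel itself, which lags behind the crank, turns at about 20 turns a minute; keep the wheel between 18 and 22 turns a minute for 6 seconds on end, and never let it go above 28. Then bring it to rest with its valve stem lined up under the fixed pointer, let go of the knob and back away. Drive it by the crank only, without touching the tyre, rim or valve, leave the wooden drag shoe in its cage on the tyre, and leave the other things on the bench where they are.

Things in the scene. Friction and masses are not known exactly. Their poses are not given: they have to be found in the camera images.
- stand: Dark steel bench stand, fixed, with an upright axle on which a small bicycle wheel lies flat (black tyre 300 mm across, 36 mm thick, its top 93 mm above the bench). Origin on the bench surface on the wheel's axis; z is up and is the axis of wheel and crank; +x points to the pointer post (18 x 30 mm, 117 mm tall, 178 mm from the axis).
- wheel (a joint): Wheel angle about the upright axis, rad, growing anticlockwise seen from above and counting on over whole turns; 0 with the valve at the pointer. 20 turns a minute = 2.09 rad/s. Nominal moment of inertia 0.022 kg m2 (may differ by a third). Drag: viscous 0.003 N m s/rad, plus dry drag of hub and shoe, unknown each time, about 0.012 to 0.045 N m in all.
- knob_mid (a point): On the axis of the crank's upright round black knob (28 mm across, 46 mm tall, 124 to 170 mm above the bench), 150 mm above the bench. The knob spins freely on its pin, 60 mm from the wheel's axis, so it goes round a circle of 60 mm radius. The crank arm below it is 20 mm wide, its top 121 mm above the bench. The crank turns without limit or noticeable friction of its own.
- valve (a point): Middle of the wheel's one valve stem, which points inwards from the rim: 44 mm long, 10 to 14 mm thick, from 108 to 64 mm from the axis, brass with a black cap; this point is 85 mm from the wheel's axis, 75 mm above the bench. A flat reflector 60 mm long sits between the spokes across the axis from the valve.
- mark (a point): Fixed point of the stand right below the line of the pointer, 85 mm from the wheel's axis, 75 mm above the bench: where the middle of the valve must come to rest.
- spanner: Bystander, loose on the bench: flat steel spanner 170 mm long.
- driver: Bystander, loose on the bench: screwdriver 190 mm long.
- spare_hub: Bystander, loose on the bench: bare aluminium hub standing on end, 52 mm wide, 80 mm tall.
- parts_tray: Bystander, loose on the bench: flat divided green metal tray 130 x 90 x 30 mm.
- crank_hub (a point): On the axis, top of the crank's boss (40 mm across), 122 mm above the bench. Crank and wheel are joined by a grease slip coupling: torque on the wheel = 0.022 N m s/rad (nominal) x (crank speed - wheel speed). So the wheel follows with a time constant of about 1 s, the crank must run at 3 to 4.4 rad/s, depending on the drag, to keep the wheel at 2, and holding the crank still brakes it.
- pointer_tip (a point): Tip of the aluminium pointer that reaches from the post in over the tyre: 113 mm from the wheel's axis, 114 mm above the bench.
- shoe: Wooden drag shoe, a loose block 46 x 34 x 45 mm (20 g nominal) that lies by its own weight on the top of the tyre, 135 mm from the wheel's axis, inside a fixed open aluminium cage at the stand's +y side (about 62 x 57 mm, 139 mm tall). It rubs on the turning tyre and brakes it. Its origin is the middle of its underside. Leave it in its cage.

How it is judged:
By the outcome, as a careful person would: the job done as asked, in the order asked, and still so for the second after the job is handed in, with the robot touching nothing.
It also fails if it takes over 61 s, if anything falls off the work surface, if the arm or the gripper's body presses on something with over 40 N, if the wrist force passes 120 N, or if a joint passes its speed limit or range.

## Robot

A 7-joint arm with a two-finger parallel gripper is mounted at the origin on the work surface. World frame = base frame: x ahead of the robot, y to its left, z up, the work surface at z = 0. Lengths are in m, angles in rad, forces in N, time in s.
With the tool pointing down it reaches from about 0.425 to 0.925 m from the base axis. Payload 6.8 kg.
Tool frame: the origin (TCP) lies at the very end of the fingers, on their centre line; the grasp point (between the pads) lies 19 mm behind it (manip.grasp_offset is the distance from the TCP to the grasp point, in m); z points along the fingers, y is the line along which they close (so a half turn about z gives the same grasp; the last joint's range is limited). The gripper opens to 88 mm and grips with 3 to 60 N. Pads are 20 mm wide; open, the fingers measure 115 mm over their backs; the gripper's body (75 mm by 178 mm) begins 61 mm behind the grasp point.
Start: joints at [-1.229, 0.477, 0.022, 1.555, -0.011, 1.109, -0.083], TCP at [0.293, 0.608, 0.223] pointing down, gripper open.
Joint ranges: [-2.96, 2.96], [-0.34, 2.1], [-1.41, 1.46], [0.24, 2.44], [-1.37, 4.51], [0.17, 1.92], [-2.96, 2.96]. Speed limits (rad/s): [2.39, 2.39, 3.14, 3.14, 3.14, 3.14, 3.14].

## Interface

Orientations are given as a unit quaternion [x, y, z, w].
In Python, from rig import manip gives the robot as it stands.
- The arm moves only by the tool jog_arm, never from a script. Its argument "increments" is a list of rows, each a list of 3 entries, a list of its own where there are three numbers: the opening, from 0 (shut) to 1 (fully open), then the shift along the tool's x, y, z in mm, then the turn about the tool's z in rad. A call has 1 to 8 rows; each row shifts and turns the commanded pose from where the row before left it, along the tool's axes as they then stand; what a row does not reach is not made up. A row lasts 1/8 s, in which the tool goes at most 62.5 mm and 10.7 degrees, less where a joint would pass 70% of its speed; a pose out of reach is approached as far as the arm can. A call with a gripper value outside its range is refused whole. The fingers move at their own pace and stop on an object; "squeeze" is the grip in N (left out, the last holds). Time passes only in rows, so rows that do not move let the fingers close. It gives the time, the measured TCP pose, the force, the opening and the grip force at its end, in the units of the state.
- manip.read_state(): the state, without advancing time (a new reading comes with each control period).
- manip.camera(name): name is "scene" or "top" or "wrist"; returns the picture (384x512x3 uint8, blue, green, red); there is no depth.
- manip.get_calibration(name): a dict with "fx", "fy", "cx", "cy" (pixels), "k1" (the pictures are not rectified: a ray, as slopes to the right and down, at radius r is drawn at 1 + k1 r^2 times it, then the intrinsics apply), "extrinsics" (4x4, takes a point from world to camera coordinates). Camera axes: x right, y up, looking along -z (the intrinsics and any distortion apply to the point x, -y, -z); pixel columns grow to the right and rows downward; lengths in m; the calibration is good to about 2 mm. A picture is of the moment at which its call begins: read the wrist's pose just before it. get_calibration takes no time and is no camera call; for the wrist camera it gives the pose at the moment of the call.
- manip.hand_in(): hands the job in; it is judged then, once.
Trained networks look in the newest picture that a camera, given by its name, has taken for a name from the list of things; names that differ only in an ending like _2 or _b are one class to them, and where a whole thing is asked for, a point or a joint stands for the part that bears it (a point fixed in the world has none). Each returns a list of dicts, best first, with "confidence" (0 to 1); they miss things now and then, are a little off and sometimes report something else, mostly with a low value. They report only what shows in the picture. A call takes as long as a camera call.
- manip.boxes_of(camera, name): "rect" ([left, top, right, bottom] in pixels, round what is visible of it).
The state is a dict: "clock": time; "q": joint angles; "dq": joint speeds; "joint_torque": joint torques, N m; "position": TCP position; "eef_rot": TCP orientation; "contact_force": force on the tool from outside, world axes, zero at the start; "torque": the same for the moment, N m; "grip_width": opening from 0.0 (shut) to 1.0 (fully open); "grasp_force": force on a finger pad.
Only numpy, scipy, OpenCV 4.12 (cv2) and the standard library are available. Lean on these libraries where they do the work, as an engineer would, in place of code of your own. Each camera call takes 0.05 s, during which the arm holds its last target. There are 200 camera calls.

## Working session

There is one attempt and no reset: what is moved stays moved. The work goes in short steps, Python scripts to look and compute and a tool call to move; the robot and the scene stay as the last step left them, time stands still between calls to the robot, and variables do not carry over. Pictures are saved under pics/ and viewed, at most 10 in all, crops included, and the job is handed in when it is done.

Besides the shell and the picture viewer there is one more tool, called by a JSON object that holds its "op" and its "data", one argument or row to a line. jog_arm: Moves the arm, as the interface text tells. Its arguments: {"type":"object","properties":{"increments":{"type":"array"},"squeeze":{"type":"number"}},"required":["increments"]}

```bash
mkdir -p pics; ls; cat > h.py <<'E'
import numpy as np, cv2
from rig import manip
def ray(cam,u,v):
    c=manip.get_calibration(cam); p=np.array([(u-c["cx"])/c["fx"],(v-c["cy"])/c["fy"]])
    q=p.copy()
    for _ in range(20): q=p/(1+c["k1"]*(q@q))
    E=np.array(c["extrinsics"]); R=E[:3,:3]; t=E[:3,3]
    return -R.T@t, R.T@np.array([q[0],-q[1],-1])
def at_z(cam,u,v,z):
    o,d=ray(cam,u,v); return o+d*(z-o[2])/d[2]
def proj(cam,P):
    c=manip.get_calibration(cam);E=np.array(c["extrinsics"]); p=E[:3,:3]@np.array(P)+E[:3,3]
    q=np.array([p[0],-p[1]])/-p[2]; q=q*(1+c["k1"]*(q@q))
    return q*[c["fx"],c["fy"]]+[c["cx"],c["cy"]]
E
python3 - <<'E'
from h import *
for c in ["top","scene"]:
    im=manip.camera(c); cv2.imwrite(f"pics/{c}0.png",im)
    for n in ["knob_mid","valve","crank_hub","pointer_tip","shoe","stand"]:
        print(c,n,[(np.round(b["rect"]).tolist(),round(b["confidence"],2)) for b in manip.boxes_of(c,n)[:2]])
    print(manip.get_calibration(c))
print(manip.read_state())
E
```

```text
pics
top knob_mid []
top valve [([166.0, 137.0, 270.0, 238.0], 0.82)]
top crank_hub [([212.0, 180.0, 243.0, 191.0], 0.71)]
top pointer_tip [([154.0, 121.0, 269.0, 238.0], 0.87)]
top shoe [([158.0, 176.0, 176.0, 193.0], 0.72), ([116.0, 209.0, 138.0, 229.0], 0.67)]
top stand [([153.0, 119.0, 267.0, 241.0], 0.7)]
{'fx': 398.4763652897305, 'fy': 398.4763652897305, 'cx': 262.18336864636706, 'cy': 192.40032474647955, 'k1': 0.006653435369778723, 'extrinsics': array([[ 0.0437027 , -0.99902665,  0.00598549, -0.05523993],
       [ 0.97817741,  0.04400723,  0.2030574 , -0.52922285],
       [-0.20312316, -0.00301928,  0.97914854, -1.12606893],
       [ 0.        ,  0.        ,  0.        ,  1.        ]])}
scene knob_mid [([89.0, 185.0, 135.0, 206.0], 0.28)]
scene valve [([238.0, 165.0, 337.0, 254.0], 0.8), ([326.0, 199.0, 340.0, 210.0], 0.69)]
scene crank_hub []
scene pointer_tip [([236.0, 166.0, 349.0, 275.0], 0.6)]
scene shoe [([325.0, 197.0, 340.0, 210.0], 0.59)]
scene stand [([238.0, 165.0, 346.0, 275.0], 0.87)]
{'fx': 497.78384824577444, 'fy': 497.78384824577444, 'cx': 252.0877512097175, 'c
[... 347 characters left out ...]
6 ,  0.47696945,  0.02242195,  1.55538671, -0.0114918 ,
        1.10929401, -0.08308719]), 'dq': array([-4.61230562e-05, -9.11567098e-04,  7.16822175e-04, -2.59656748e-03,
        1.54059657e-03,  9.74854846e-04,  1.35008228e-03]), 'joint_torque': array([ 5.07974328e-04, -5.82578552e+01,  1.53278243e+00, -2.72881097e+01,
       -5.44335495e-02,  1.00678584e-02,  3.69058239e-05]), 'position': array([0.29348898, 0.60788811, 0.22269046]), 'eef_rot': array([2.23011676e-01, 9.74815773e-01, 3.50982492e-05, 6.57097797e-06]), 'contact_force': array([ 0.46677831, -0.14208001,  0.50227107]), 'torque': array([ 0.01073665, -0.01537396,  0.00821081]), 'grasp_force': 0.0, 'grip_width': 0.9982782734753003}
```

```bash
python3 - <<'E'
import cv2,numpy as np
a=cv2.imread("pics/top0.png")[100:260,90:300]; b=cv2.imread("pics/scene0.png")[150:290,215:375]
a=cv2.resize(a,(600,457),interpolation=cv2.INTER_CUBIC)
cv2.imwrite("pics/c1.png",cv2.resize(cv2.imread("pics/top0.png")[100:260,90:300],(788,600),interpolation=cv2.INTER_CUBIC))
cv2.imwrite("pics/c2.png",cv2.resize(b,(640,560),interpolation=cv2.INTER_CUBIC))
E
```

```text
(no output)
```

View pics/c1.png

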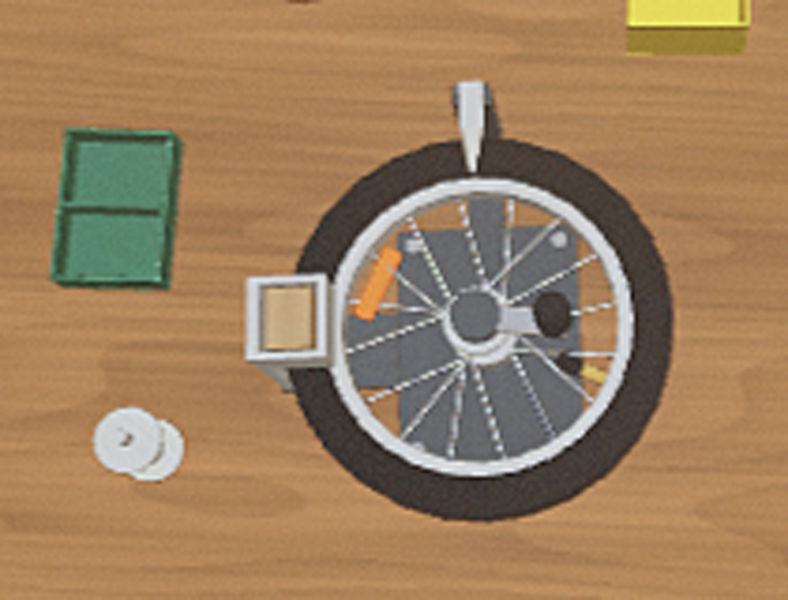

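View pics/c2.png

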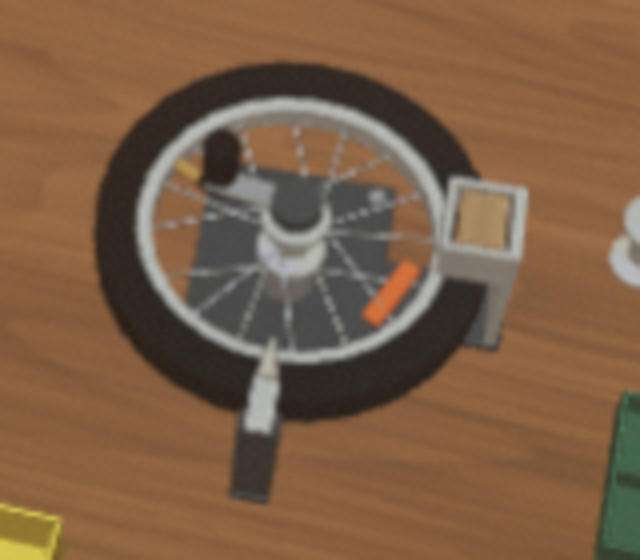

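The top view shows the boss at (217,184), the knob at (237,184), the pointer tip at (216,145) and the brass valve near (247,199). The orange reflector is opposite the valve. The scene view shows the same layout from the far side. Next I fit the poses.

```bash
python3 - <<'E'
from h import *
from scipy.optimize import least_squares
T=lambda x,y:(90+x/3.752,100+y/3.75); S=lambda x,y:(215+x/4,150+y/4)
# name: r,z,which angle
obs=[("top",T(476,315),0,.122,0),("top",T(552,313),.06,.17,1),("top",T(474,169),.113,.114,0),("top",T(378,284),None,.075,2),
("scene",S(298,206),0,.122,0),("scene",S(222,143),.06,.17,1),("scene",S(271,342),.113,.114,0)]
def res(p,full=False):
    out=[]
    for c,uv,r,z,k in obs:
        if r is None: continue
        a=p[2]+(p[3] if k==1 else 0)
        out+=list(proj(c,[p[0]+r*np.cos(a),p[1]+r*np.sin(a),z])-uv)
    return np.array(out)
s=least_squares(res,[.55,.1,0,-1.5]); p=s.x
print(np.round(p,4),np.round(s.fun,1))
for c in ["top","scene"]: print(c,-np.array(manip.get_calibration(c)["extrinsics"])[:3,:3].T@np.array(manip.get_calibration(c)["extrinsics"])[:3,3])
for n,xy in [("cap",T(567,362)),("brass",T(594,374)),("refl",T(378,284))]:
    v=at_z("top",*xy,.075)[:2]-p[:2]; print(n,np.hypot(*v),np.arctan2(v[1],v[0])-p[2])
v=at_z("scene",*S(390,293),.075)[:2]-p[:2]; print("refl s",np.hypot(*v),np.arctan2(v[1],v[0])-p[2])
v=at_z("scene",*S(187,170),.075)[:2]-p[:2]; print("brass s",np.hypot(*v),np.arctan2(v[1],v[0])-p[2])
# tyre ellipse residual check
im=cv2.imread("pics/top0.png"); 
print("knob",p[:2]+.06*np.array([np.cos(p[2]+p[3]),np.sin(p[2]+p[3])]))
hsv=cv2.cvtColor(im,cv2.COLOR_BGR2HSV); print(hsv[100+284//4+5,90+int(378/3.75)],im[100+int(284/3.75),90+int(378/3.75)],im[100+int(374/3.75),90+int(594/3.75)])
E
```

```text
[ 0.5405  0.0978  0.0832 -1.78  ] [-0.6 -1.8 -0.8 -1.6 -0.4 -0.4 -0.7 -1.7 -0.  -2.  -0.2 -1.1]
top [ 0.29135729 -0.03529645  1.210382  ]
scene [1.33235132 0.19502384 1.34431382]
cap 0.07473453615370014 -2.04625245446018
brass 0.0977071795686405 -2.0431635173533045
refl 0.08608547181291701 1.170251912561111
refl s 0.08829527044761458 1.1356386974673092
brass s 0.09566926557870577 -2.007627842436454
knob [0.53293039 0.03828643]
[ 15 170 226] [ 74 152 227] [116 185 210]
```

```bash
cat >> h.py <<'E'
def yaw():
    x,y,z,w=manip.read_state()["eef_rot"]; return np.arctan2(y*y-x*x,2*x*y)  # angle of tool y in world (tool down)
def rows(pos,phi,way,g):
    """way: list of (x,y,z,phi); returns rows"""
    out=[]; pos=np.array(pos,float)
    for x,y,z,p in way:
        d=np.array([x,y,z])-pos; t=np.array([-np.sin(phi),np.cos(phi),0]); n=np.array([np.cos(phi),np.sin(phi),0])
        s=[round(1000*float(d@t)),round(1000*float(d@n)),round(-1000*float(d[2]))]; r=round(float(phi-p),2)
        out.append([g,s,r]); pos=pos+(t*s[0]+n*s[1])/1000-[0,0,s[2]/1000]; phi=phi-r
    return out
E
python3 - <<'E'
from h import *
p=manip.read_state()["position"]; f=yaw(); print(p,f)
a=p; b=np.array([.533,.037,.225]); N=11
for i,r in enumerate(rows(p,f,[(*(a+(b-a)*(k/N)),f+(0.17-f)*min(1,k/7)) for k in range(1,N+1)],1)): print(r)
E
```

```text
[0.29348898 0.60788811 0.22269046] 1.1209905939132763
[1, [-42, -37, 0], 0.14]
[1, [-47, -31, 0], 0.13]
[1, [-51, -25, -1], 0.14]
[1, [-53, -17, 0], 0.13]
[1, [-56, -11, 0], 0.14]
[1, [-56, -2, 0], 0.14]
[1, [-56, 5, 0], 0.13]
[1, [-55, 13, -1], 0.0]
[1, [-55, 13, 0], 0.0]
[1, [-54, 12, 0], 0.0]
[1, [-55, 13, 0], 0.0]
```

{"op": "jog_arm", "data": {
  "increments": [
    [1, [-42, -37, 0], 0.14],
    [1, [-47, -31, 0], 0.13],
    [1, [-51, -25, 0], 0.14],
    [1, [-53, -17, 0], 0.13],
    [1, [-56, -11, 0], 0.14],
    [1, [-56, -2, 0], 0.14],
    [1, [-56, 5, 0], 0.13],
    [1, [-55, 13, 0], 0]
  ],
  "squeeze": 20
}}

```text
clock: 1.7
position: [0.4684, 0.1909, 0.2231]
eef_rot: [0.645, 0.765, 0.001, 0.0]
contact_force: [1.3, 0.2, 0.0]
grip_width: 1.002
grasp_force: 0.0
```

{"op": "jog_arm", "data": {
  "increments": [
    [1, [-55, 13, 0], 0],
    [1, [-54, 12, 0], 0],
    [1, [-55, 13, 0], 0],
    [1, [0, 0, 0], 0],
    [1, [0, 0, 0], 0]
  ]
}}

```text
clock: 2.33
position: [0.533, 0.0378, 0.2226]
eef_rot: [0.644, 0.765, 0.0, -0.0]
contact_force: [-0.6, -0.1, -0.2]
grip_width: 0.999
grasp_force: 0.0
```

```bash
python3 - <<'E'
from h import *
s=manip.read_state(); print(s["clock"],s["position"],yaw(),s["q"])
im=manip.camera("wrist"); sc=manip.camera("scene"); tp=manip.camera("top")
for c,n in [("wrist",im),("scene",sc),("top",tp)]: np.save(f"{c}1.npy",n)
c=manip.get_calibration("wrist"); np.save("wc.npy",c,allow_pickle=True)
cv2.imwrite("pics/m1.png",np.vstack([np.hstack([cv2.resize(im,(400,300)),cv2.resize(tp[80:270,100:353],(400,300))]),np.hstack([cv2.resize(sc[100:340,150:470],(400,300)),np.zeros((300,400,3),np.uint8)])]))
E
```

```text
2.325 [0.53295972 0.0378297  0.22258281] 0.17098159971925841 [-0.57348999  0.25802426  0.4633058   1.9164397  -0.13678634  0.99779865
  0.12198564]
```

View pics/m1.png

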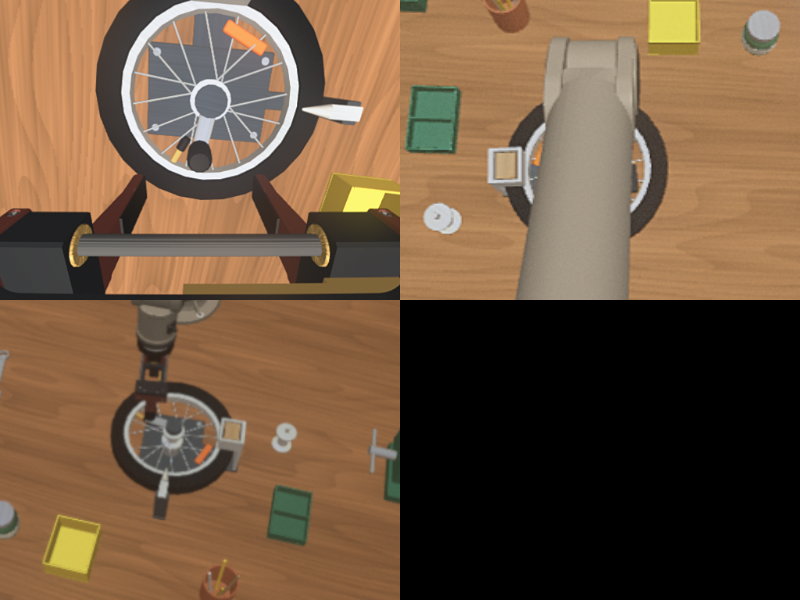

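Wrist view: the boss is near (270,128), the knob near (255,198) and the pointer tip near (387,140). The scene camera also sees the wheel clearly. I zoom in to refine the positions.

```bash
python3 - <<'E'
from h import *
im=np.load("wrist1.npy"); sc=np.load("scene1.npy")
A=cv2.resize(im[90:240,200:400],(800,600),interpolation=cv2.INTER_CUBIC)
cv2.imwrite("pics/w1.png",A)
E
```

```text
(no output)
```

View pics/w1.png

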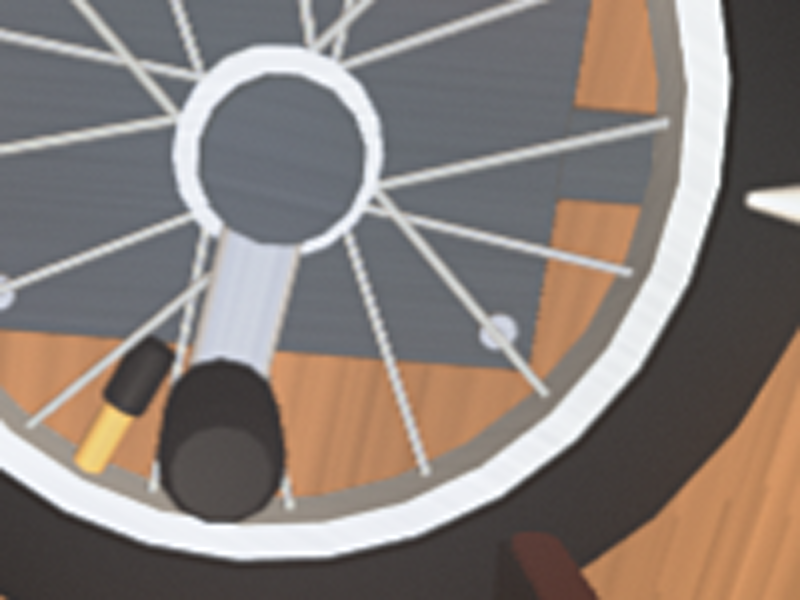

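The crop shows the boss at (283,159), the knob top at (220,473), the pointer tip at (747,202), and the valve from (158,342) to (90,468).

```bash
python3 - <<'E'
from h import *
from scipy.optimize import least_squares
T=lambda x,y:(90+x/3.752-.37,100+y/3.75-.37); S=lambda x,y:(215+x/4-.37,150+y/4-.37); W=lambda x,y:(200+x/4-.37,90+y/4-.37)
O=[("wrist",W(283,159),0,.122,0),("wrist",W(220,473),.06,.17,1),("wrist",W(747,202),.113,.114,0),("wrist",W(158,342),.064,.075,2),
("top",T(476,315),0,.122,0),("top",T(552,313),.06,.17,1),("top",T(474,169),.113,.114,0),
("scene",S(298,206),0,.122,0),("scene",S(222,143),.06,.17,1),("scene",S(271,342),.113,.114,0)]
def run(obs):
    def res(p):
        out=[]
        for c,uv,r,z,k in obs:
            a=p[2]+(p[3] if k==1 else p[4] if k==2 else 0)
            out+=list((proj(c,[p[0]+r*np.cos(a),p[1]+r*np.sin(a),z])-uv)*(1 if c=="wrist" else .7))
        return np.array(out)
    s=least_squares(res,[.54,.1,0,-1.78,-2]); p=s.x
    print(np.round(p,4),"knob",p[:2]+.06*np.array([np.cos(p[2]+p[3]),np.sin(p[2]+p[3])])); print(np.round(s.fun,1))
run(O[:4]); run(O)
E
```

```text
[ 0.537   0.0999  0.0798 -1.7144 -1.9991] knob [0.53318163 0.04007142]
[-0.3  0.2  0.  -0.1  0.2  0.1  0.  -0.1]
[ 0.5373  0.0998  0.0795 -1.7195 -2.0045] knob [0.53318855 0.03991324]
[ 0.   0.4 -0.   0.1  0.5  0.3  0.  -0.  -0.7 -0.2 -0.7 -1.  -0.4  0.7
  0.4 -1.4  0.6 -1.   0.7 -1.1]
```

{"op": "jog_arm", "data": {
  "increments": [
    [1, [2, 0, 44], 0],
    [1, [0, 0, 43], 0],
    [0.2, [0, 0, 0], 0],
    [0.2, [0, 0, 0], 0],
    [0.2, [0, 0, 0], 0],
    [0.2, [0, 0, 0], 0]
  ],
  "squeeze": 15
}}

```text
clock: 3.22
position: [0.5336, 0.0394, 0.1369]
eef_rot: [0.644, 0.765, 0.001, 0.001]
contact_force: [0.7, -0.2, -0.1]
grip_width: 0.582
grasp_force: 0.0
```

{"op": "jog_arm", "data": {
  "increments": [
    [0.2, [0, 0, 0], 0],
    [0.2, [0, 0, 0], 0],
    [0.2, [0, 0, 0], 0],
    [0.2, [0, 0, 0], 0],
    [0.2, [0, 0, 0], 0]
  ]
}}

```text
clock: 3.85
position: [0.5329, 0.0392, 0.1357]
eef_rot: [0.644, 0.765, 0.0, 0.0]
contact_force: [-0.3, 0.3, 2.6]
grip_width: 0.313
grasp_force: 15.0
```

```bash
cat > st.py <<'E'
from h import *
import json,os,sys
from scipy.optimize import least_squares
C=np.array([.5372,.0999]); R=.0605; YAW=.0795
wrap=lambda a:(a+np.pi)%(2*np.pi)-np.pi
L=json.load(open("log.json")) if os.path.exists("log.json") else dict(pos=[.5332,.0394,.1357],phi=.171,ang=-1.635,obs=[],cr=[])
def save(): json.dump(L,open("log.json","w"))
def wheel(cam,im):
    hsv=cv2.cvtColor(im,cv2.COLOR_BGR2HSV); res=[]
    b=im.astype(int); brass=(abs(hsv[...,0].astype(int)-23)<6)&(hsv[...,1]>90)&(hsv[...,2]>140)
    orange=(hsv[...,0]<14)&(hsv[...,1]>160)&(hsv[...,2]>180)
    for nm,m,off,r0,r1 in [("refl",orange,np.pi,.07,.103),("valve",brass,0,.078,.105)]:
        v,u=np.nonzero(m); 
        if len(u)==0: continue
        P=np.array([at_z(cam,x,y,.075)[:2] for x,y in zip(u,v)])-C if len(u)<4000 else np.zeros((0,2))
        if len(P)==0: continue
        r=np.hypot(*P.T); a=np.arctan2(P[:,1],P[:,0])[(r>r0)&(r<r1)]
        if len(a)<3: continue
        z=np.exp(1j*a).mean(); res.append((nm,len(a),round(float(wrap(np.angle(z)+off-YAW)),3),round(float(abs(z)),3)))
    return res
def sim(p,t1,lag=.05):
    """p=(a,d); history of crank segments (t0,t1,speed); returns ts,theta,w"""
    a,d=p; dt=.005; th=-2.0; w=0.; t=3.85; out=[(t,th,w)]
    while t<t1:
        wc=next((s for x,y,s in L["cr"] if x<=t-lag<y),0.)
        f=a*(wc-w)-.136*a*w
        if w==0: w=0. if abs(f)<d else dt*(f-np.sign(f)*d)
        else:
            w2=w+dt*(f-np.sign(w)*d); w=0. if w2*w<0 else w2
        th+=w*dt; t+=dt; out.append((t,th,w))
    return np.array(out)
def fit():
    def res(p):
        S=sim(p,max(o[0] for o in L["obs"])+.01); r=[wrap(np.interp(o[0],S[:,0],S[:,1])-o[1])/.03 for o in L["obs"]]
        return np.array(r+[(p[0]-1)/.25,(p[1]-1.3)/.6])
    best=min((least_squares(res,x0,diff_step=.02) for x0 in ([1,.8],[1,1.3],[1,1.9])),key=lambda s:s.cost)
    return best.x,best.fun
def look(cam="scene",use=None):
    s=manip.read_state(); im=manip.camera(cam); w=wheel(cam,im)
    p=s["position"][:2]-C; print("t",round(s["clock"],3),w,"crank",round(float(np.arctan2(p[1],p[0])),3),"cmd",round(float(wrap(L["ang"])),3),"r",round(float(np.hypot(*p)),4),"F",np.round(s["contact_force"],1))
    return s["clock"],w,im
def plan(deltas,g=.2,t=None):
    t=manip.read_state()["clock"] if t is None else t
    way=[]
    for d in deltas:
        L["ang"]+=d; way.append((C[0]+R*np.cos(L["ang"]),C[1]+R*np.sin(L["ang"]),L["pos"][2],L["phi"]))
        L["cr"].append((t,t+.125,d/.125)); t+=.125
    rr=rows(L["pos"],L["phi"],way,g); ph=L["phi"]
    for r in rr:
        L["pos"][0]+=(-np.sin(ph)*r[1][0]+np.cos(ph)*r[1][1])/1000; L["pos"][1]+=(np.cos(ph)*r[1][0]+np.sin(ph)*r[1][1])/1000
    print(json.dumps(rr)); save()
E
python3 - <<'E'
from st import *
for c in ["scene","wrist","top"]: 
    if c!="wrist": print(c,wheel(c,np.load(c+"1.npy")))
look("wrist"); c,w,im=look("scene"); cv2.imwrite("pics/s2.png",im)
print(manip.read_state()["clock"])
plan([.12,.22,.32,.4,.45,.45,.45,.45])
E
```

```text
scene [('refl', 66, -2.017, 0.983), ('valve', 14, -1.981, 1.0)]Traceback (most recent call last):
  File "<stdin>", line 3, in <module>
  File "st.py", line 15, in wheel
    P=np.array([at_z(cam,x,y,.075)[:2] for x,y in zip(u,v)])-C if len(u)<4000 else np.zeros((0,2))
                ~~~~^^^^^^^^^^^^^^
  File "h.py", line 10, in at_z
    o,d=ray(cam,u,v); return o+d*(z-o[2])/d[2]
        ~~~^^^^^^^^^
  File "h.py", line 4, in ray
    c=manip.get_calibration(cam); p=np.array([(u-c["cx"])/c["fx"],(v-c["cy"])/c["fy"]])
ValueError: time passes only in moves, steps and waits
```

```bash
python3 - <<'E'
s=open("h.py").read()
s=s.replace('def ray(cam,u,v):','CAL={}\ndef cal(cam,new=False):\n    if new or cam not in CAL: CAL[cam]=manip.get_calibration(cam)\n    return CAL[cam]\ndef ray(cam,u,v):').replace('c=manip.get_calibration(cam);','c=cal(cam);')
open("h.py","w").write(s)
s=open("st.py").read().replace('im=manip.camera(cam);','cal(cam,cam=="wrist"); im=manip.camera(cam);')
open("st.py","w").write(s)
E
cat h.py | head -20; python3 - <<'E'
from st import *
look("wrist"); c,w,im=look("scene"); cv2.imwrite("pics/s2.png",im)
print(manip.read_state()["clock"])
plan([.12,.22,.32,.4,.45,.45,.45,.45])
E
```

```text
import numpy as np, cv2
from rig import manip
CAL={}
def cal(cam,new=False):
    if new or cam not in CAL: CAL[cam]=manip.get_calibration(cam)
    return CAL[cam]
def ray(cam,u,v):
    c=cal(cam); p=np.array([(u-c["cx"])/c["fx"],(v-c["cy"])/c["fy"]])
    q=p.copy()
    for _ in range(20): q=p/(1+c["k1"]*(q@q))
    E=np.array(c["extrinsics"]); R=E[:3,:3]; t=E[:3,3]
    return -R.T@t, R.T@np.array([q[0],-q[1],-1])
def at_z(cam,u,v,z):
    o,d=ray(cam,u,v); return o+d*(z-o[2])/d[2]
def proj(cam,P):
    c=cal(cam);E=np.array(c["extrinsics"]); p=E[:3,:3]@np.array(P)+E[:3,3]
    q=np.array([p[0],-p[1]])/-p[2]; q=q*(1+c["k1"]*(q@q))
    return q*[c["fx"],c["fy"]]+[c["cx"],c["cy"]]
def yaw():
    x,y,z,w=manip.read_state()["eef_rot"]; return np.arctan2(y*y-x*x,2*x*y)  # angle of tool y in world (tool down)
t 3.85 [('refl', 694, -2.017, 0.977), ('valve', 71, -2.007, 1.0)] crank -1.641 cmd -1.635 r 0.0609 F [-0.3  0.3  2.6]
t 3.9 [('refl', 63, -2.016, 0.983)] crank -1.641 cmd -1.635 r 0.0609 F [-0.  -0.4  1.3]
3.95
[[0.2, [-1, 7, 0], 0.0], [0.2, [0, 14, 0], 0.0], [0.2, [5, 18, 0], 0.0], [0.2, [14, 20, 0], 0.0], [0.2, [23, 13, 0], 0.0], [0.2, [27, 2, 0], 0.0], [0.2, [25, -10, 0], 0.0], [0.2, [19, -20, 0], 0.0]]
```

{"op": "jog_arm", "data": {
  "increments": [
    [0.2, [-1, 7, 0], 0.0],
    [0.2, [0, 14, 0], 0.0],
    [0.2, [5, 18, 0], 0.0],
    [0.2, [14, 20, 0], 0.0],
    [0.2, [23, 13, 0], 0.0],
    [0.2, [27, 2, 0], 0.0],
    [0.2, [25, -10, 0], 0.0],
    [0.2, [19, -20, 0], 0.0]
  ]
}}

```text
clock: 4.95
position: [0.5571, 0.156, 0.1355]
eef_rot: [0.644, 0.765, -0.002, 0.0]
contact_force: [-3.2, -12.9, 9.1]
grip_width: 0.313
grasp_force: 15.0
```

```bash
python3 - <<'E'
from st import *
t,w,im=look("scene")
if w: L["obs"].append((t,w[0][2])); p,f=fit(); S=sim(p,t); print(p,f,S[-1]); L["p"]=list(p)
s=manip.read_state(); print(s["grip_width"],s["grasp_force"],s["position"])
plan([.47]*8)
E
```

```text
t 4.95 [('valve', 13, -1.501, 1.0)] crank 1.229 cmd 1.225 r 0.0595 F [ -3.2 -12.9   9.1]
[1.0883389  1.08502062] [-0.07219419  0.3533556  -0.35829896] [ 4.955      -1.49678211  1.27674315]
0.31461990550178937 15.005263383354759 [0.55382322 0.15720964 0.13525736]
[[0.2, [7, -27, 0], 0.0], [0.2, [-5, -28, 0], 0.0], [0.2, [-17, -22, 0], 0.0], [0.2, [-26, -12, 0], 0.0], [0.2, [-28, 1, 0], 0.0], [0.2, [-25, 13, 0], 0.0], [0.2, [-16, 23, 0], 0.0], [0.2, [-3, 28, 0], 0.0]]
```

{"op": "jog_arm", "data": {
  "increments": [
    [0.2, [7, -27, 0], 0.0],
    [0.2, [-5, -28, 0], 0.0],
    [0.2, [-17, -22, 0], 0.0],
    [0.2, [-26, -12, 0], 0.0],
    [0.2, [-28, 1, 0], 0.0],
    [0.2, [-25, 13, 0], 0.0],
    [0.2, [-16, 23, 0], 0.0],
    [0.2, [-3, 28, 0], 0.0]
  ]
}}

```text
clock: 6.0
position: [0.5539, 0.0415, 0.1356]
eef_rot: [0.645, 0.764, 0.0, -0.0]
contact_force: [-2.9, 8.1, 3.9]
grip_width: 0.312
grasp_force: 15.0
```

```bash
sed -i 's/lag=.05/lag=.02/; s/R=.0605/R=.0600/' st.py; cat > go.py <<'E'
from st import *
def obs(cam="scene"):
    t,w,im=look(cam)
    if w: L["obs"].append((t,max(w,key=lambda x:x[1])[2]))
    p,f=fit(); L["p"]=list(p); S=sim(p,t); print("fit",np.round(p,3),"res",np.round(f,1),"th,w",S[-1])
    return t,S[-1],p,im
def preview(t):
    S=sim(L["p"],L["cr"][-1][1]); i=S[:,0]>=t; print("preview w",np.round(S[i][::25,2],2),"end th",round(float(wrap(S[-1,1])),3))
E
python3 - <<'E'
from go import *
t,s,p,im=obs()
ss=1.136*2.09+p[1]/p[0]; print("ss crank",ss)
plan([round(ss*.125*1.05,2)]*8); preview(t); cv2.imwrite("pics/s3.png",im)
E
```

```text
t 6.0 [('refl', 62, -0.004, 0.983), ('valve', 8, -0.069, 1.0)] crank -1.292 cmd -1.298 r 0.0608 F [-2.9  8.1  3.9]
fit [1.111 1.455] res [-1.5  0.4  0.4  0.3] th,w [6.005      0.01849551 1.83070488]
ss crank 3.683741245329535
[[0.2, [10, 27, 0], 0.0], [0.2, [21, 20, 0], 0.0], [0.2, [27, 7, 0], 0.0], [0.2, [28, -6, 0], 0.0], [0.2, [22, -18, 0], 0.0], [0.2, [11, -26, 0], 0.0], [0.2, [-2, -29, 0], 0.0], [0.2, [-15, -24, 0], 0.0]]
preview w [1.83 1.69 1.77 1.84 1.9  1.94 1.99 2.02 2.05] end th 2.005
```

{"op": "jog_arm", "data": {
  "increments": [
    [0.2, [10, 27, 0], 0.0],
    [0.2, [21, 20, 0], 0.0],
    [0.2, [27, 7, 0], 0.0],
    [0.2, [28, -6, 0], 0.0],
    [0.2, [22, -18, 0], 0.0],
    [0.2, [11, -26, 0], 0.0],
    [0.2, [-2, -29, 0], 0.0],
    [0.2, [-15, -24, 0], 0.0]
  ]
}}

```text
clock: 7.05
position: [0.4877, 0.1346, 0.1358]
eef_rot: [0.643, 0.766, 0.001, 0.001]
contact_force: [8.5, -6.2, -3.2]
grip_width: 0.31
grasp_force: 15.0
```

```bash
python3 - <<'E'
from go import *
t,s,p,im=obs()
ss=1.136*2.09+p[1]/p[0]; print("ss crank",ss)
plan([.52,.5]+[round(ss*.125,2)]*6); preview(t)
E
```

```text
t 7.05 [('refl', 68, 1.976, 0.985), ('valve', 17, 1.966, 1.0)] crank 2.53 cmd 2.542 r 0.0605 F [ 8.5 -6.2 -3.2]
fit [1.135 1.514] res [-1.5  0.3  0.1  0.5  0.4] th,w [7.055      1.98829477 2.04793968]
ss crank 3.7077586331686363
[[0.2, [-27, -15, 0], 0.0], [0.2, [-30, 0, 0], 0.0], [0.2, [-24, 13, 0], 0.0], [0.2, [-16, 22, 0], 0.0], [0.2, [-5, 27, 0], 0.0], [0.2, [8, 26, 0], 0.0], [0.2, [18, 20, 0], 0.0], [0.2, [26, 10, 0], 0.0]]
preview w [2.05 1.89 1.97 2.01 2.02 2.02 2.03 2.04 2.04] end th -2.193
```

{"op": "jog_arm", "data": {
  "increments": [
    [0.2, [-27, -15, 0], 0.0],
    [0.2, [-30, 0, 0], 0.0],
    [0.2, [-24, 13, 0], 0.0],
    [0.2, [-16, 22, 0], 0.0],
    [0.2, [-5, 27, 0], 0.0],
    [0.2, [8, 26, 0], 0.0],
    [0.2, [18, 20, 0], 0.0],
    [0.2, [26, 10, 0], 0.0]
  ]
}}

```text
clock: 8.1
position: [0.5969, 0.1029, 0.1355]
eef_rot: [0.644, 0.765, -0.001, -0.001]
contact_force: [-13.9, -1.2, 13.1]
grip_width: 0.311
grasp_force: 15.0
```

```bash
python3 - <<'E'
from go import *
print(manip.read_state()["clock"])
plan([.49]*4+[.48]*4); preview(8.1)
E
```

```text
8.1
[[0.2, [29, -4, 0], 0.0], [0.2, [24, -16, 0], 0.0], [0.2, [13, -26, 0], 0.0], [0.2, [0, -29, 0], 0.0], [0.2, [-14, -25, 0], 0.0], [0.2, [-23, -16, 0], 0.0], [0.2, [-29, -3, 0], 0.0], [0.2, [-26, 10, 0], 0.0]]
preview w [2.04 2.07 2.1  2.13 2.15 2.16 2.17 2.17] end th -0.07
```

{"op": "jog_arm", "data": {
  "increments": [
    [0.2, [29, -4, 0], 0.0],
    [0.2, [24, -16, 0], 0.0],
    [0.2, [13, -26, 0], 0.0],
    [0.2, [0, -29, 0], 0.0],
    [0.2, [-14, -25, 0], 0.0],
    [0.2, [-23, -16, 0], 0.0],
    [0.2, [-29, -3, 0], 0.0],
    [0.2, [-26, 10, 0], 0.0]
  ]
}}

```text
clock: 9.1
position: [0.4936, 0.0572, 0.1359]
eef_rot: [0.644, 0.765, -0.0, -0.001]
contact_force: [4.5, 4.7, -2.5]
grip_width: 0.314
grasp_force: 15.0
```

```bash
python3 - <<'E'
from go import *
t,s,p,im=obs()
ss=1.136*2.12+p[1]/p[0]; print("ss crank",ss)
d=[round((ss*.125)+x,2) for x in [.04,.03,.02,.01,0,0,0,0]]; print(d)
plan(d); preview(t)
E
```

```text
t 9.1 [('valve', 14, 0.245, 1.0)] crank -2.367 cmd -2.365 r 0.061 F [ 4.5  4.7 -2.5]
fit [0.923 1.057] res [-2.1 -0.6  1.4 -0.4 -0.3 -0.4] th,w [9.1        6.51613859 2.31974138]
ss crank 3.554066624651318
[np.float64(0.48), np.float64(0.47), np.float64(0.46), np.float64(0.45), np.float64(0.44), np.float64(0.44), np.float64(0.44), np.float64(0.44)]
[[0.2, [-19, 21, 0], 0.0], [0.2, [-7, 27, 0], 0.0], [0.2, [6, 27, 0], 0.0], [0.2, [16, 21, 0], 0.0], [0.2, [24, 12, 0], 0.0], [0.2, [26, 0, 0], 0.0], [0.2, [24, -11, 0], 0.0], [0.2, [17, -20, 0], 0.0]]
preview w [2.32 2.16 2.18 2.19 2.2  2.19 2.18 2.16 2.16] end th 2.525
```

{"op": "jog_arm", "data": {
  "increments": [
    [0.2, [-19, 21, 0], 0.0],
    [0.2, [-7, 27, 0], 0.0],
    [0.2, [6, 27, 0], 0.0],
    [0.2, [16, 21, 0], 0.0],
    [0.2, [24, 12, 0], 0.0],
    [0.2, [26, 0, 0], 0.0],
    [0.2, [24, -11, 0], 0.0],
    [0.2, [17, -20, 0], 0.0]
  ]
}}

```text
clock: 10.15
position: [0.5553, 0.1568, 0.1355]
eef_rot: [0.644, 0.765, -0.001, 0.0]
contact_force: [-3.4, -7.7, 7.1]
grip_width: 0.314
grasp_force: 15.0
```

```bash
python3 - <<'E'
from go import *
t,s,p,im=obs()
ss=1.136*2.09+p[1]/p[0]; print("ss crank",ss)
L0=json.dumps(L)
d=[round(float(ss*.125)+x,2) for x in [.04,.03,.02,.01,0,0,0,0]]; print(d)
plan(d); preview(t)
E
```

```text
t 10.15 [('refl', 70, 2.665, 0.986)] crank 1.263 cmd 1.255 r 0.0598 F [-3.4 -7.7  7.1]
fit [0.864 0.943] res [-2.4 -1.3  1.1  1.4 -1.2 -0.5 -0.6] th,w [10.15        8.91363399  2.20212204]
ss crank 3.4646458895401695
[0.47, 0.46, 0.45, 0.44, 0.43, 0.43, 0.43, 0.43]
[[0.2, [7, -27, 0], 0.0], [0.2, [-6, -27, 0], 0.0], [0.2, [-16, -21, 0], 0.0], [0.2, [-24, -11, 0], 0.0], [0.2, [-26, -1, 0], 0.0], [0.2, [-23, 11, 0], 0.0], [0.2, [-17, 19, 0], 0.0], [0.2, [-8, 24, 0], 0.0]]
preview w [2.2  2.06 2.09 2.11 2.12 2.12 2.11 2.11 2.1 ] end th -1.441
```

```bash
python3 - <<'E'
s=open("st.py").read()
i=s.index("def sim("); j=s.index("def look(")
s=s[:i]+'''def sim(p,t1,lag=.02):
    """p=(a,d,th0,w0) from time L['t0']; returns t,theta,w"""
    a,d,th,w=p; dt=.005; t=L["t0"]; out=[(t,th,w)]
    while t<t1:
        wc=next((s for x,y,s in L["cr"] if x<=t-lag<y),0.)
        f=a*(wc-w)-.136*a*w
        if w==0: w=0. if abs(f)<d else dt*(f-np.sign(f)*d)
        else:
            w2=w+dt*(f-np.sign(w)*d); w=0. if w2*w<0 else w2
        th+=w*dt; t+=dt; out.append((t,th,w))
    return np.array(out)
def fit(n=5):
    ob=L["obs"][-n:]; L["t0"]=ob[0][0]
    def res(p):
        S=sim(p,ob[-1][0]+.01); r=[wrap(np.interp(o[0],S[:,0],S[:,1])-o[1])/.02 for o in ob]
        return np.array(r+[(p[0]-1)/.15,(p[1]-1.0)/.6,(p[3]-2.1)/.4])
    best=min((least_squares(res,[1,d,ob[0][1],2.1],diff_step=.02) for d in (.6,1.,1.5)),key=lambda s:s.cost)
    return best.x,best.fun
'''+s[j:]
open("st.py","w").write(s)
E
python3 - <<'E'
from go import *
L["ang"]-=sum([0.47, 0.46, 0.45, 0.44, 0.43, 0.43, 0.43, 0.43]); L["cr"]=L["cr"][:-8]
L["pos"]=[L["pos"][0],L["pos"][1],L["pos"][2]]
ph=.171
for r in [[7,-27],[-6,-27],[-16,-21],[-24,-11],[-26,-1],[-23,11],[-17,19],[-8,24]]:
    L["pos"][0]-=(-np.sin(ph)*r[0]+np.cos(ph)*r[1])/1000; L["pos"][1]-=(np.cos(ph)*r[0]+np.sin(ph)*r[1])/1000
print(L["ang"]%6.2832,L["pos"],L["obs"])
p,f=fit(); L["p"]=list(p); print(p,np.round(f,1),1.136*2.09+p[1]/p[0])
plan([.40,.40,.41,.41,.42,.42,.42,.42]); preview(9.1)
E
```

```text
1.2554000000000114 [np.float64(0.5555286347586571), np.float64(0.15691353994248694), 0.1357] [[4.95, -1.501], [6.0, -0.004], [7.05, 1.976], [9.1, 0.245], [10.15, 2.665]]
[ 0.6734656   0.68261142 -1.5003141   1.09429569] [ 0.  -0.5  0.4  0.6 -0.5 -2.2 -0.5 -2.5] 3.387820227204088
[[0.2, [7, -23, 0], 0.0], [0.2, [-3, -23, 0], 0.0], [0.2, [-12, -21, 0], 0.0], [0.2, [-20, -15, 0], 0.0], [0.2, [-24, -6, 0], 0.0], [0.2, [-25, 5, 0], 0.0], [0.2, [-20, 14, 0], 0.0], [0.2, [-13, 22, 0], 0.0]]
preview w [2.38 2.26 2.28 2.29 2.29 2.29 2.28 2.27 2.27 2.15 2.13 2.11 2.1  2.09
 2.09 2.08 2.08] end th -1.416
```

{"op": "jog_arm", "data": {
  "increments": [
    [0.2, [7, -23, 0], 0.0],
    [0.2, [-3, -23, 0], 0.0],
    [0.2, [-12, -21, 0], 0.0],
    [0.2, [-20, -15, 0], 0.0],
    [0.2, [-24, -6, 0], 0.0],
    [0.2, [-25, 5, 0], 0.0],
    [0.2, [-20, 14, 0], 0.0],
    [0.2, [-13, 22, 0], 0.0]
  ]
}}

```text
clock: 11.2
position: [0.5283, 0.0398, 0.1357]
eef_rot: [0.645, 0.765, 0.0, -0.0]
contact_force: [1.0, 10.2, -0.7]
grip_width: 0.309
grasp_force: 15.0
```

```bash
python3 - <<'E'
from go import *
import st
t,s,p,im=obs()
p6,f6=fit(6); print("fit6",p6,np.round(f6,1))
ss=1.136*2.09+p6[1]/p6[0]; L["p"]=list(p6); print("ss",ss)
plan([round(ss*.125+x,2) for x in [.03,.02,.02,.01,.01,.01,0,0]]); preview(t)
E
```

```text
t 11.2 [('refl', 64, -1.396, 0.983), ('valve', 15, -1.39, 1.0)] crank -1.717 cmd -1.728 r 0.0608 F [ 1.  10.2 -0.7]
fit [ 7.230e-01  7.250e-01 -1.000e-03  1.712e+00] res [ 0.1 -0.6  0.7  0.1 -0.4 -1.8 -0.5 -1. ] th,w [11.2        11.16299979  2.08381733]
fit6 [ 0.65244739  0.6538594  -1.50062517  1.10441644] [ 0.  -0.4  0.3  0.5 -0.2 -0.1 -2.3 -0.6 -2.5]
ss 3.3764041879761337
[[0.2, [-3, 27, 0], 0.0], [0.2, [9, 24, 0], 0.0], [0.2, [19, 19, 0], 0.0], [0.2, [24, 9, 0], 0.0], [0.2, [25, -2, 0], 0.0], [0.2, [23, -13, 0], 0.0], [0.2, [14, -20, 0], 0.0], [0.2, [6, -24, 0], 0.0]]
preview w [2.09 2.   2.02 2.04 2.05 2.06 2.07 2.07 2.07] end th 0.751
```

{"op": "jog_arm", "data": {
  "increments": [
    [0.2, [-3, 27, 0], 0.0],
    [0.2, [9, 24, 0], 0.0],
    [0.2, [19, 19, 0], 0.0],
    [0.2, [24, 9, 0], 0.0],
    [0.2, [25, -2, 0], 0.0],
    [0.2, [23, -13, 0], 0.0],
    [0.2, [14, -20, 0], 0.0],
    [0.2, [6, -24, 0], 0.0]
  ]
}}

```text
clock: 12.25
position: [0.5277, 0.1591, 0.1356]
eef_rot: [0.644, 0.765, 0.0, 0.001]
contact_force: [0.7, -7.4, 2.7]
grip_width: 0.309
grasp_force: 15.0
```

```bash
python3 - <<'E'
from go import *
t,s,p,im=obs()
p6,f6=fit(6); print("fit6",p6,np.round(f6,1))
ss=1.136*2.10+p6[1]/p6[0]; L["p"]=list(p6); print("ss",ss)
plan([round(ss*.125+x,2) for x in [.03,.02,.02,.02,.01,.01,.01,.01]]); preview(t)
E
```

```text
t 12.25 [('refl', 68, 0.762, 0.984), ('valve', 14, 0.693, 1.0)] crank 1.73 cmd 1.732 r 0.06 F [ 0.7 -7.4  2.7]
fit [0.952 0.914 1.976 1.959] res [ 0.  -0.4  0.6 -0.  -0.2 -0.3 -0.1 -0.4] th,w [12.25       13.32487639  2.0995968 ]
fit6 [ 6.97939347e-01  6.94798595e-01 -9.01880323e-04  1.71588522e+00] [ 0.2 -0.5  0.5  0.1  0.1 -0.3 -2.  -0.5 -1. ]
ss 3.381099963516572
[[0.2, [-6, -26, 0], 0.0], [0.2, [-16, -21, 0], 0.0], [0.2, [-23, -12, 0], 0.0], [0.2, [-26, -1, 0], 0.0], [0.2, [-24, 10, 0], 0.0], [0.2, [-17, 19, 0], 0.0], [0.2, [-8, 25, 0], 0.0], [0.2, [3, 25, 0], 0.0]]
preview w [2.07 1.97 2.   2.02 2.04 2.06 2.06 2.07 2.08] end th 2.896
```

{"op": "jog_arm", "data": {
  "increments": [
    [0.2, [-6, -26, 0], 0.0],
    [0.2, [-16, -21, 0], 0.0],
    [0.2, [-23, -12, 0], 0.0],
    [0.2, [-26, -1, 0], 0.0],
    [0.2, [-24, 10, 0], 0.0],
    [0.2, [-17, 19, 0], 0.0],
    [0.2, [-8, 25, 0], 0.0],
    [0.2, [3, 25, 0], 0.0]
  ]
}}

```text
clock: 13.3
position: [0.5666, 0.0469, 0.1355]
eef_rot: [0.645, 0.764, 0.0, -0.001]
contact_force: [-6.4, 9.5, 6.8]
grip_width: 0.313
grasp_force: 15.0
```

```bash
python3 - <<'E'
from go import *
t=manip.read_state()["clock"]; print(t)
plan([.43,.42,.42,.42,.42,.42,.42,.42]); preview(t)
E
```

```text
13.3
[[0.2, [14, 22, 0], 0.0], [0.2, [21, 14, 0], 0.0], [0.2, [24, 4, 0], 0.0], [0.2, [24, -6, 0], 0.0], [0.2, [20, -15, 0], 0.0], [0.2, [12, -23, 0], 0.0], [0.2, [1, -25, 0], 0.0], [0.2, [-8, -23, 0], 0.0]]
preview w [2.08 2.09 2.09 2.09 2.09 2.09 2.09 2.09 2.09] end th -1.3
```

{"op": "jog_arm", "data": {
  "increments": [
    [0.2, [14, 22, 0], 0.0],
    [0.2, [21, 14, 0], 0.0],
    [0.2, [24, 4, 0], 0.0],
    [0.2, [24, -6, 0], 0.0],
    [0.2, [20, -15, 0], 0.0],
    [0.2, [12, -23, 0], 0.0],
    [0.2, [1, -25, 0], 0.0],
    [0.2, [-8, -23, 0], 0.0]
  ]
}}

```text
clock: 14.3
position: [0.4966, 0.1444, 0.1357]
eef_rot: [0.644, 0.765, 0.0, 0.0]
contact_force: [5.0, -4.7, -0.7]
grip_width: 0.313
grasp_force: 15.0
```

```bash
python3 - <<'E'
from go import *
t,s,p,im=obs()
p6,f6=fit(7); print("fit7",p6,np.round(f6,1))
ss=1.136*2.10+p6[1]/p6[0]; L["p"]=list(p6); print("ss",ss)
plan([round(ss*.125+x,2) for x in [.03,.02,.02,.01,.01,.01,.0,.0]]); preview(t)
E
```

```text
t 14.3 [('refl', 61, -1.366, 0.983), ('valve', 15, -1.354, 1.0)] crank 2.31 cmd 2.309 r 0.0602 F [ 5.  -4.7 -0.7]
fit [0.782 0.794 0.24  2.457] res [-0.3  0.9  0.2 -1.4  0.6 -1.5 -0.3  0.9] th,w [14.3        11.21171089  2.07029706]
fit7 [ 0.72127509  0.72665137 -0.00442101  1.72927814] [-0.  -0.2  1.   0.3 -0.4 -1.6  1.  -1.9 -0.5 -0.9]
ss 3.3930538512807193
[[0.2, [-20, -19, 0], 0.0], [0.2, [-24, -8, 0], 0.0], [0.2, [-26, 2, 0], 0.0], [0.2, [-22, 14, 0], 0.0], [0.2, [-15, 21, 0], 0.0], [0.2, [-4, 25, 0], 0.0], [0.2, [6, 24, 0], 0.0], [0.2, [16, 20, 0], 0.0]]
preview w [2.08 1.97 2.   2.02 2.03 2.05 2.05 2.06 2.06] end th 0.785
```

{"op": "jog_arm", "data": {
  "increments": [
    [0.2, [-20, -19, 0], 0.0],
    [0.2, [-24, -8, 0], 0.0],
    [0.2, [-26, 2, 0], 0.0],
    [0.2, [-22, 14, 0], 0.0],
    [0.2, [-15, 21, 0], 0.0],
    [0.2, [-4, 25, 0], 0.0],
    [0.2, [6, 24, 0], 0.0],
    [0.2, [16, 20, 0], 0.0]
  ]
}}

```text
clock: 15.35
position: [0.5895, 0.0701, 0.1355]
eef_rot: [0.645, 0.764, -0.001, -0.001]
contact_force: [-10.3, 5.4, 10.8]
grip_width: 0.313
grasp_force: 15.0
```

```bash
python3 - <<'E'
from go import *
t=manip.read_state()["clock"]; print(t)
plan([.43,.43,.43,.43,.42,.42,.42,.43]); preview(t)
E
```

```text
15.35
[[0.2, [23, 11, 0], 0.0], [0.2, [25, 1, 0], 0.0], [0.2, [24, -9, 0], 0.0], [0.2, [18, -19, 0], 0.0], [0.2, [8, -24, 0], 0.0], [0.2, [-3, -25, 0], 0.0], [0.2, [-12, -22, 0], 0.0], [0.2, [-21, -15, 0], 0.0]]
preview w [2.06 2.07 2.08 2.08 2.09 2.09 2.09 2.08 2.09] end th 2.866
```

{"op": "jog_arm", "data": {
  "increments": [
    [0.2, [23, 11, 0], 0.0],
    [0.2, [25, 1, 0], 0.0],
    [0.2, [24, -9, 0], 0.0],
    [0.2, [18, -19, 0], 0.0],
    [0.2, [8, -24, 0], 0.0],
    [0.2, [-3, -25, 0], 0.0],
    [0.2, [-12, -22, 0], 0.0],
    [0.2, [-21, -15, 0], 0.0]
  ]
}}

```text
clock: 16.35
position: [0.4782, 0.1137, 0.1358]
eef_rot: [0.644, 0.765, 0.0, -0.0]
contact_force: [7.4, -0.5, -2.0]
grip_width: 0.314
grasp_force: 15.0
```

```bash
python3 - <<'E'
from go import *
t,s,p,im=obs()
p6,f6=fit(8); print("fit8",p6,np.round(f6,1))
ss=1.136*2.10+p6[1]/p6[0]; L["p"]=list(p6); print("ss",ss)
plan([round(ss*.125+x,2) for x in [.03,.02,.02,.02,.01,.01,.01,.0]]); preview(t)
E
```

```text
t 16.35 [('refl', 65, 2.818, 0.985)] crank 2.912 cmd 2.896 r 0.0606 F [ 7.4 -0.5 -2. ]
fit [0.949 0.974 2.662 2.39 ] res [-0.1  0.8 -1.   0.2  0.  -0.3 -0.   0.7] th,w [16.35       15.38458683  2.0770629 ]
fit8 [ 0.71823826  0.7279382  -0.00817572  1.74938947] [-0.2  0.2  1.3  0.3 -0.6 -2.   0.   0.9 -1.9 -0.5 -0.9]
ss 3.3991051850918357
[[0.2, [-26, -5, 0], 0.0], [0.2, [-25, 7, 0], 0.0], [0.2, [-21, 17, 0], 0.0], [0.2, [-11, 23, 0], 0.0], [0.2, [0, 26, 0], 0.0], [0.2, [11, 23, 0], 0.0], [0.2, [19, 17, 0], 0.0], [0.2, [24, 7, 0], 0.0]]
preview w [2.08 1.98 2.   2.02 2.04 2.05 2.06 2.07 2.07] end th -1.306
```

{"op": "jog_arm", "data": {
  "increments": [
    [0.2, [-26, -5, 0], 0.0],
    [0.2, [-25, 7, 0], 0.0],
    [0.2, [-21, 17, 0], 0.0],
    [0.2, [-11, 23, 0], 0.0],
    [0.2, [0, 26, 0], 0.0],
    [0.2, [11, 23, 0], 0.0],
    [0.2, [19, 17, 0], 0.0],
    [0.2, [24, 7, 0], 0.0]
  ]
}}

```text
clock: 17.4
position: [0.5967, 0.1041, 0.1356]
eef_rot: [0.645, 0.764, -0.001, -0.001]
contact_force: [-9.7, -1.4, 10.3]
grip_width: 0.316
grasp_force: 15.0
```

```bash
python3 - <<'E'
from go import *
t,s,p,im=obs()
p8,f8=fit(9); print("fit9",p8,np.round(f8,1)); 
base=list(L["cr"])
for q in (p,p8):
    L["t0"]=L["obs"][-5][0] if q is p else L["obs"][-9][0]
    for d in ([],[.2],[.3,.1],[.4,.2],[.4,.3,.1]):
        L["cr"]=base+[(t+.05+.125*i,t+.175+.125*i,x/.125) for i,x in enumerate(d)]
        S=sim(q,t+4); print(d,round(float(wrap(S[-1,1])),3), "stop t",S[np.argmax((S[:,2]==0)&(S[:,0]>t)),0]-t)
L["cr"]=base; save()
E
```

```text
t 17.4 [('refl', 62, -1.274, 0.982), ('valve', 16, -1.28, 1.0)] crank 0.07 cmd 0.093 r 0.0596 F [-9.7 -1.4 10.3]
fit [ 0.949  0.965 -1.389  2.085] res [ 0.4 -1.2  0.8  1.5 -1.4 -0.3 -0.1 -0. ] th,w [17.4        11.26421379  2.07607523]
fit9 [ 0.72133465  0.72906575 -0.00609344  1.73824847] [-0.1 -0.   1.1  0.3 -0.5 -1.8  0.4  1.5 -0.9 -1.9 -0.5 -0.9]
[] -0.339 stop t 1.1300000000002477
[0.2] -0.221 stop t 1.1950000000002348
[0.3, 0.1] -0.103 stop t 1.2600000000002218
[0.4, 0.2] 0.019 stop t 1.32000000000021
[0.4, 0.3, 0.1] 0.137 stop t 1.385000000000197
[] -0.032 stop t 1.4900000000006344
[0.2] 0.088 stop t 1.5500000000006224
[0.3, 0.1] 0.207 stop t 1.6150000000006095
[0.4, 0.2] 0.33 stop t 1.6750000000005976
[0.4, 0.3, 0.1] 0.449 stop t 1.7400000000005846
```

{"op": "jog_arm", "data": {
  "increments": [
    [0.2, [0, 0, 0], 0],
    [0.2, [0, 0, 0], 0],
    [0.2, [0, 0, 0], 0],
    [0.2, [0, 0, 0], 0]
  ]
}}

```text
clock: 17.95
position: [0.5966, 0.1038, 0.1357]
eef_rot: [0.645, 0.765, -0.001, -0.0]
contact_force: [-3.1, -0.0, 5.8]
grip_width: 0.311
grasp_force: 15.0
```

```bash
python3 - <<'E'
from go import *
t,s,p,im=obs()
p8,f8=fit(10); print("fit10",p8,np.round(f8,1)); 
base=list(L["cr"])
for q in (p,p8):
    L["t0"]=L["obs"][-5][0] if q is p else L["obs"][-10][0]
    print(sim(q,t+.05)[-1])
    for d in ([],[.2],[.4],[.4,.2],[.4,.4]):
        L["cr"]=base+[(t+.05+.125*i,t+.175+.125*i,x/.125) for i,x in enumerate(d)]
        S=sim(q,t+4); print(d,round(float(wrap(S[-1,1])),3), "stop t",S[np.argmax((S[:,2]==0)&(S[:,0]>t)),0]-t)
L["cr"]=base; save()
E
```

```text
t 17.95 [('refl', 34, -0.587, 0.994), ('valve', 13, -0.475, 1.0)] crank 0.065 cmd 0.093 r 0.0595 F [-3.1 -0.   5.8]
fit [1.106 1.111 0.762 1.978] res [ 0.  -0.3  1.2 -1.2  0.4  0.7  0.2 -0.3] th,w [17.95       11.98718577  0.64098345]
fit10 [0.87403838 0.88443222 0.00177547 1.64632107] [ 0.3 -1.3  2.3  1.6 -0.5 -2.7 -0.7  0.3 -2.2  2.9 -0.8 -0.2 -1.1]
[18.         12.01664905  0.54783136]
[] -0.455 stop t 0.4350000000001124
[0.2] -0.39 stop t 0.5600000000000875
[0.4] -0.31 stop t 0.6700000000000657
[0.4, 0.2] -0.232 stop t 0.7800000000000438
[0.4, 0.4] -0.142 stop t 0.8800000000000239
[18.         24.64408067  0.77603859]
[] -0.272 stop t 0.6800000000006854
[0.2] -0.192 stop t 0.7900000000006635
[0.4] -0.104 stop t 0.8900000000006436
[0.4, 0.2] -0.017 stop t 0.9900000000006237
[0.4, 0.4] 0.077 stop t 1.0800000000006058
```

{"op": "jog_arm", "data": {
  "increments": [
    [0.2, [0, 0, 0], 0],
    [0.2, [0, 0, 0], 0],
    [0.2, [0, 0, 0], 0],
    [0.2, [0, 0, 0], 0],
    [0.2, [0, 0, 0], 0],
    [0.2, [0, 0, 0], 0],
    [0.2, [0, 0, 0], 0],
    [0.2, [0, 0, 0], 0]
  ]
}}

```text
clock: 19.0
position: [0.5966, 0.1035, 0.1357]
eef_rot: [0.645, 0.764, -0.001, -0.0]
contact_force: [-3.0, -0.1, 4.5]
grip_width: 0.313
grasp_force: 15.0
```

```bash
python3 - <<'E'
from st import *
a=look("scene"); b=look("wrist")
A=cv2.resize(a[2][150:290,215:375],(457,400),interpolation=cv2.INTER_CUBIC); B=cv2.resize(b[2],(343,257))
c=np.zeros((400,800,3),np.uint8); c[:,:457]=A; c[:257,457:]=B; cv2.imwrite("pics/s4.png",c)
E
```

```text
t 19.0 [('valve', 7, -0.075, 1.0)] crank 0.061 cmd 0.093 r 0.0595 F [-3.  -0.1  4.5]
t 19.05 [('refl', 459, -0.038, 0.976), ('valve', 177, -0.16, 0.941)] crank 0.062 cmd 0.093 r 0.0595 F [-3.2  0.7  5.9]
```

View pics/s4.png

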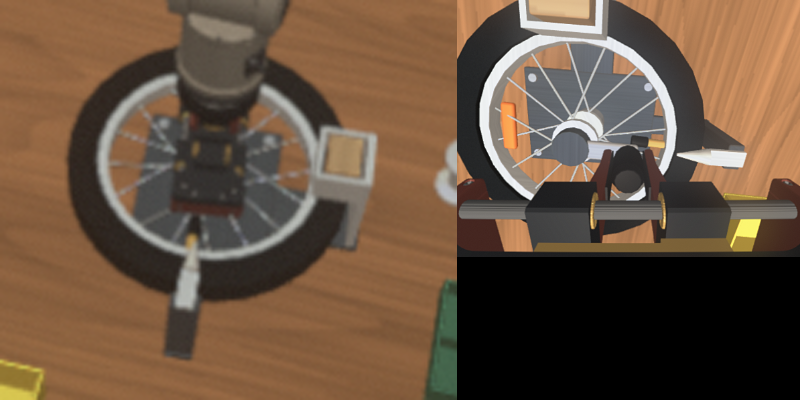

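```bash
python3 - <<'E'
from st import *
a=look("wrist"); im=a[2]; np.save("w5.npy",im)
P=lambda r,ang,z:proj("wrist",[C[0]+r*np.cos(YAW+ang),C[1]+r*np.sin(YAW+ang),z])
for n,q in [("axis",P(0,0,.122)),("tip",P(.113,0,.114)),("mark",P(.085,0,.075)),("v64",P(.064,0,.075)),("v108",P(.108,0,.075)),("v108+.1",P(.108,.1,.075)),("refl",P(.086,np.pi,.075))]: print(n,np.round(q,1))
cv2.imwrite("pics/w5.png",cv2.resize(im[160:280,220:380],(800,600),interpolation=cv2.INTER_CUBIC))
E
```

```text
t 19.1 [('refl', 456, -0.038, 0.976), ('valve', 178, -0.166, 0.938)] crank 0.061 cmd 0.093 r 0.0595 F [-2.5 -0.5  5.6]
axis [166.9 221. ]
tip [328.  229.6]
mark [284.1 206.7]
v64 [259.4 204.6]
v108 [310.9 209. ]
v108+.1 [312.2 197. ]
refl [ 81.1 189.2]
```

View pics/w5.png

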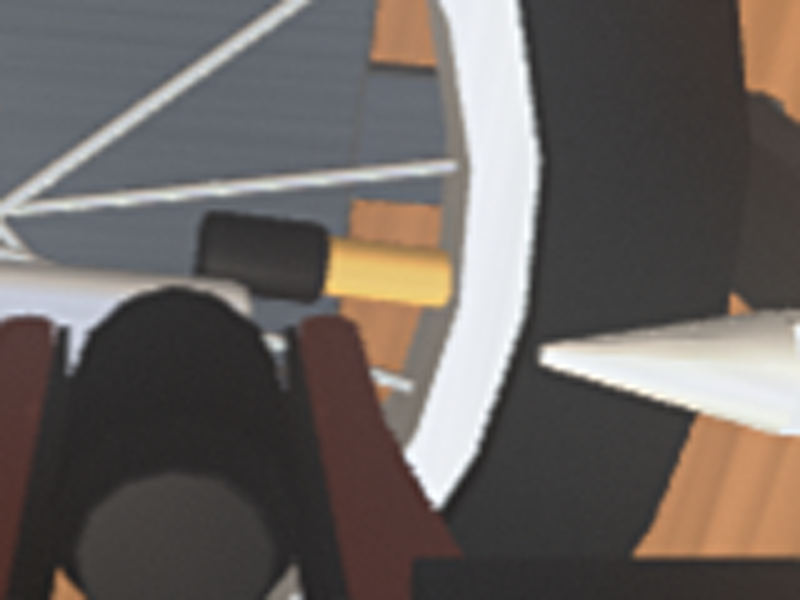

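The wheel is at rest. In the crop the valve runs from (260,210) to (310,215), about 4–5 px clockwise of the pointer line, so θ ≈ -0.045 rad. I give it one small forward pulse.

```bash
python3 - <<'E'
from st import *
plan([.41,0,0,0,0,0,0,0])
E
```

```text
[[0.2, [24, -3, 0], 0.0], [0.2, [0, 0, 0], 0.0], [0.2, [0, 0, 0], 0.0], [0.2, [0, 0, 0], 0.0], [0.2, [0, 0, 0], 0.0], [0.2, [0, 0, 0], 0.0], [0.2, [0, 0, 0], 0.0], [0.2, [0, 0, 0], 0.0]]
```

{"op": "jog_arm", "data": {
  "increments": [
    [0.2, [24, -3, 0], 0],
    [0.2, [0, 0, 0], 0],
    [0.2, [0, 0, 0], 0],
    [0.2, [0, 0, 0], 0],
    [0.2, [0, 0, 0], 0],
    [0.2, [0, 0, 0], 0],
    [0.2, [0, 0, 0], 0]
  ]
}}

```text
clock: 20.02
position: [0.5894, 0.128, 0.1357]
eef_rot: [0.644, 0.765, -0.0, -0.0]
contact_force: [-1.5, -0.5, 4.7]
grip_width: 0.314
grasp_force: 15.0
```

```bash
cat > ms.py <<'E'
from st import *
def ms(name=None,zoom=True):
    a=look("wrist"); im=a[2]
    P=lambda r,ang,z:proj("wrist",[C[0]+r*np.cos(YAW+ang),C[1]+r*np.sin(YAW+ang),z])
    for n,q in [("tip",P(.113,0,.114)),("v64",P(.064,0,.075)),("v108",P(.108,0,.075)),("v64+.1",P(.064,.1,.075)),("v108+.1",P(.108,.1,.075))]: print(n,np.round(q,1))
    u,v=P(.09,0,.09).astype(int); u0=min(max(0,u-80),352); v0=min(max(0,v-60),264); print("crop",u0,v0)
    cv2.imwrite(name,cv2.resize(im[v0:v0+120,u0:u0+160],(800,600),interpolation=cv2.INTER_CUBIC))
E
python3 -c "from ms import *; ms('pics/w6.png')"
```

```text
t 20.025 [('refl', 400, 0.003, 0.976), ('valve', 183, -0.686, 0.768)] crank 0.493 cmd 0.503 r 0.0593 F [-1.5 -0.5  4.7]
tip [329.  260.3]
v64 [262.5 231.6]
v108 [312.3 235.8]
v64+.1 [262.9 225. ]
v108+.1 [313.6 224.6]
crop 214 182
```

View pics/w6.png

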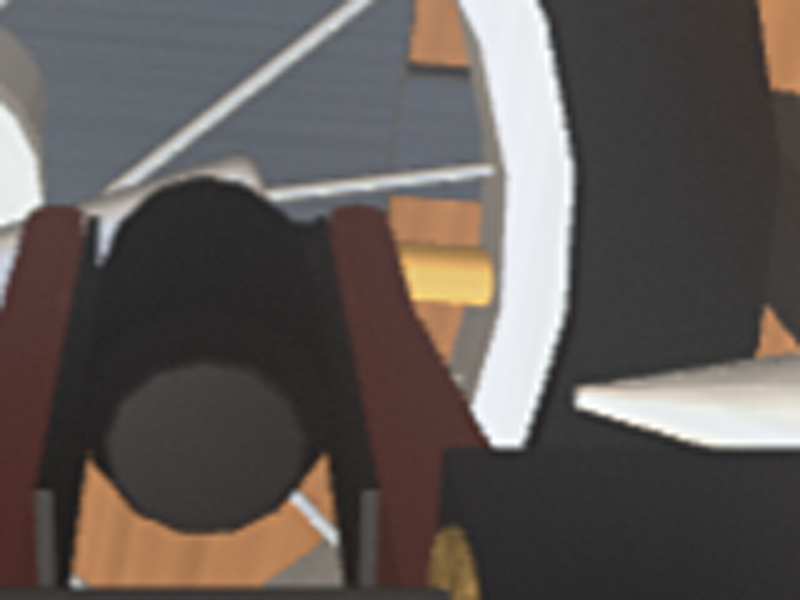

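The brass end is at (312,237.6) and the corrected pointer line at that spot is y=237.1, so the valve is within about 0.005 rad. Now I release and back off.

{"op": "jog_arm", "data": {
  "increments": [
    [0.8, [0, 0, 0], 0],
    [0.8, [0, 0, 0], 0],
    [0.8, [0, 0, 0], 0],
    [0.8, [0, 0, 0], 0],
    [0.8, [0, 0, -10], 0],
    [0.8, [0, 0, -30], 0],
    [0.8, [0, 0, -50], 0],
    [0.8, [0, 0, -50], 0]
  ]
}}

```text
clock: 21.08
position: [0.5894, 0.1279, 0.2777]
eef_rot: [0.644, 0.765, 0.0, 0.0]
contact_force: [1.5, 0.5, 0.1]
grip_width: 0.8
grasp_force: 0.0
```

{"op": "jog_arm", "data": {
  "increments": [
    [0.8, [-40, -40, 0], 0],
    [0.8, [-40, -40, 0], 0],
    [0.8, [-40, 0, 0], 0],
    [0.8, [0, 0, 0], 0],
    [0.8, [0, 0, 0], 0],
    [0.8, [0, 0, 0], 0]
  ]
}}

```text
clock: 21.82
position: [0.5312, -0.0023, 0.2756]
eef_rot: [0.643, 0.766, 0.0, -0.0]
contact_force: [-0.1, 0.7, -0.1]
grip_width: 0.798
grasp_force: 0.0
```

```bash
python3 -c "
from ms import *
look('scene'); ms('pics/w7.png')
print(manip.read_state()['position'])"
```

```text
t 21.825 [('refl', 68, 0.037, 0.982), ('valve', 7, -0.019, 1.0)] crank -1.629 cmd 0.503 r 0.1023 F [-0.1  0.7 -0.1]
t 21.875 [('refl', 223, 0.027, 0.978)] crank -1.63 cmd 0.503 r 0.1024 F [ 0.3 -0.8 -0.8]
tip [378.2  96.6]
v64 [325.7  92.9]
v108 [361.   96.6]
v64+.1 [326.3  87.4]
v108+.1 [362.3  87.3]
crop 270 34
[ 0.53115381 -0.00252399  0.27552579]
```

View pics/w7.png

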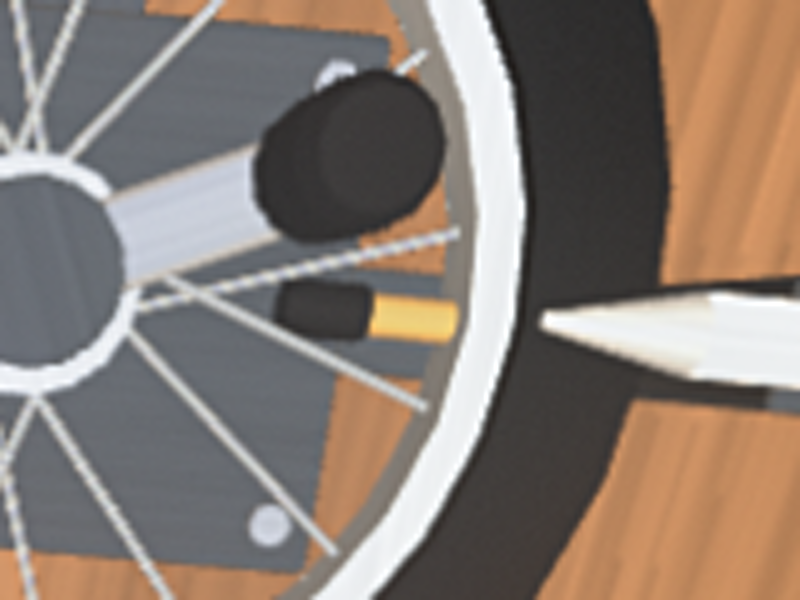

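The valve runs from (325.6,95.4) to (361.4,98). The corrected pointer line at those ends is y = 94.3 and 98.0, so they match within about 0.01 rad. The gripper is clear of everything.

```bash
python3 -c "
from rig import manip
print(manip.hand_in())"
```

```text
the job is handed in; nothing more can be done
None
```

The job is handed in at about 22 s: by the camera-fitted wheel model, the wheel held about 19 to 21 turns a minute for about 7 seconds and never went above about 23. It then came to rest with the valve under the pointer (within about 0.01 rad), and the knob is released with the arm clear; the verdict itself wasn't shown.

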